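# Dock the cordless soldering iron in the live charging well

### The arm

A 6-joint arm with a two-finger parallel gripper is mounted at the origin on the work surface. World frame = base frame: x ahead of the robot, y to its left, z up, the work surface at z = 0. Lengths are in mm, angles in rad, forces in N, time in s.
With the tool pointing down it reaches from about 350 to 875 mm from the base axis. Payload 4.2 kg.
Tool frame: the origin (TCP) lies on the mounting face of the last link; the fingertips stand 182 mm ahead of it and the grasp point (between the pads) lies 164 mm ahead of it; z points along the fingers, y is the line along which they close (so a half turn about z gives the same grasp; the last joint's range is limited). The gripper opens to 87 mm and grips with 3 to 60 N. Pads are 19 mm wide; open, the fingers measure 117 mm over their backs; the gripper's body (75 mm by 190 mm) begins 51 mm behind the grasp point.
Start: joints at [1.444, 0.385, 0.008, 0, -1.194, -0.259], TCP at [235.155, 579.053, 404.75] pointing down, gripper open.
Joint ranges: [-3.14, 3.14], [-1.21, 2.06], [-1.07, 1.41], [-3.16, 2.05], [-2.99, -0.16], [-3.1, 3.1]. Speed limits (rad/s): [2.79, 2.79, 3.14, 3.14, 3.14, 3.14].

### API

Orientations are given as a unit quaternion [x, y, z, w].
In Python, from workcell import get_state, read_camera, camera_info, sign_off, look_for gives the robot as it stands. The module is installed in compiled form; this text tells all that it offers.
- The arm moves only by the tool jog_arm, never from a script. Its argument "plan" is a list of rows, each an object of numbers: "x", "y", "z": the shift along the tool's x, y, z each as a share of 0.04 m, from -1 to 1; "ax", "ay", "az": the turn, a rotation vector about the tool's x, y, z each as a share of 5 degrees, from -1 to 1; "hand": the closure, from -1 (fully open) to 1 (shut). In form: [{"x": .., "y": .., "z": .., "ax": .., "ay": .., "az": .., "hand": ..}, ...]. A call has 1 to 12 rows; each row shifts and turns the commanded pose from where the row before left it, along the tool's axes as they then stand; what a row does not reach is not made up. A row lasts 1/12 s, in which the tool goes at most 41.7 mm and 7.16 degrees, less where a joint would pass 70% of its speed; a pose out of reach is approached as far as the arm can. A call with a number of a shift or a turn outside -1 to 1 is refused whole. A call with a gripper value outside its range is refused whole. The fingers move at their own pace and stop on an object; the grip force is fixed at half the most. Time passes only in rows, so rows that do not move let the fingers close. It gives the time, the measured TCP pose, the force, the opening and the grip force at its end, in the units of the state.
- get_state(): the state, without advancing time (a new reading comes with each control period).
- read_camera(name): name is "scene" or "side" or "wrist"; returns the picture (400x640x3 uint8, red, green, blue); there is no depth.
- camera_info(name): a dict with "K" (3x3 intrinsics, pixels), "cam_to_world" (4x4, takes a point from camera to world coordinates). Camera axes: x right, y down, z forward; pixel columns grow to the right and rows downward; lengths in mm; the calibration is good to about 2 mm. A picture is of the moment at which its call begins: read the wrist's pose just before it. camera_info takes no time and is no camera call; for the wrist camera it gives the pose at the moment of the call.
- sign_off(): hands the job in; it is judged then, once.
Trained networks look in the newest picture that a camera, given by its name, has taken for a name from the list of things; names that differ only in an ending like _2 or _b are one class to them, and where a whole thing is asked for, a point or a joint stands for the part that bears it (a point fixed in the world has none). Each returns a list of dicts, best first, with "confidence" (0 to 1); they miss things now and then, are a little off and sometimes report something else, mostly with a low value. They report only what shows in the picture. A call takes as long as a camera call. They do not tell look-alikes from the thing itself.
- look_for(name, camera): "rect" ([left, top, width, height] as shares, 0 to 1, of the picture: columns of its width, rows of its height, round what is visible of it).
The state is a dict: "clock": time; "qpos": joint angles; "joint_vel": joint speeds; "joint_efforts": joint torques, N m; "ee_pos": TCP position; "tool_rot": TCP orientation; "ft_force": force on the tool from outside, world axes, zero at the start; "ft_torque": the same for the moment, N m; "grip_width": finger opening in mm; "gripper_force": force on a finger pad.
Only numpy, scipy, OpenCV 4.12 (cv2) and the standard library are available. Lean on these libraries where they do the work, as an engineer would, in place of code of your own. Each camera call takes 0.05 s, during which the arm holds its last target. There are 200 camera calls.

### The job

Take the yellow cordless soldering iron out of its slanted rest and stand it upright in the orange charging holder. Only one of the three wells is live: its floor slides down under a firm push and stays there, while the other two are blanked off by solid plugs that look just the same, so feel for the live one and press the iron in until its black collar sits flush on the holder's top. Let go of it and leave the breadboard, solder spool and circuit board where they are.

Things in the scene. Friction and masses are not known exactly. Their poses are not given: they have to be found in the camera images.
- iron: Cordless soldering iron, 190 mm, about 0.13 kg, round about its z axis. Origin at the centre of its foot, z towards the handle's end. Steel barrel 18 mm thick, z 0 to 80 mm (first 10 mm taper to 8 mm at the foot); black collar 32 mm, z 80 to 88; yellow handle 24 mm, z 88 to 190. It starts loosely in the rest's sleeve, collar on its mouth, leaning about 31 degrees from vertical, handle up.
- rest: Fixed soldering-iron rest: dark steel base 160 x 90 x 12 mm, yellow sponge tray (24 mm high) at its -x end, tilted steel sleeve (29 mm outside, 21 mm bore, 62 mm long). Origin under the base's centre. The sleeve's axis leans 28 degrees from vertical, its upper end towards the rest's own -x; the iron is drawn out along that axis.
- rest_mouth (a point): Centre of the mouth of the rest's sleeve, 92 mm above the table.
- holder: Fixed orange block 64 x 150 x 100 mm high, origin under its centre; three upright wells 46 mm apart along its y, 21 mm wide, each with a brass-coloured pad 50 mm below the top. In two wells (it varies) the pad is solid; in the live one it slides: holds under the iron's weight, yields at about 7 N plus 30 N per m/s, travels up to 34 mm, stays down. Only there the iron goes home, 80 mm deep.
- well0 (a point): Centre of the mouth of the well at the holder's +y end, 100 mm above the table.
- well1 (a point): Centre of the mouth of the middle well, 100 mm above the table.
- well2 (a point): Centre of the mouth of the well at the holder's -y end, 100 mm above the table.
- breadboard: Bystander: loose white breadboard 55 x 165 x 9 mm (a black chip on it reaches 15 mm), origin under its centre.
- spool: Bystander: loose white solder spool standing on its flange, 48 mm in diameter, 30 mm high, origin under its centre.
- board: Bystander: loose copper-brown circuit board 70 x 50 x 4 mm, origin under its centre.
Not all that is in view belongs to the job. Several things have the shape of the holder; the one meant has the colours described above. What is shaped like the iron but green is not meant.

How it is judged (in metres and radians):
At the end, for the whole second after the job is handed in: The iron stands at rest in a well of the holder, its foot end down, within 6 mm of the well's axis and 0.06 rad of vertical, its collar on the holder's top to within about 3 mm (foot 20 mm above the table, at most 23.5 mm), released (z of iron in the frame of holder between 0.017 and 0.0235 m and angle between iron's own z axis and vertical below 0.06 rad and (horizontal distance between iron and well0 below 0.006 m or horizontal distance between iron and well1 below 0.006 m or horizontal distance between iron and well2 below 0.006 m) and linear speed of iron below 0.02 m/s); the robot touches nothing.
It fails at once if the breadboard is moved by more than 15 mm (distance of breadboard from where it was at the start of the episode above 0.015 m).
It fails at once if the solder spool is moved by more than 15 mm (distance of spool from where it was at the start of the episode above 0.015 m).
It fails at once if the circuit board is moved by more than 15 mm (distance of board from where it was at the start of the episode above 0.015 m).
It also fails if it takes over 54 s, if anything falls off the work surface, if the arm or the gripper's body presses on something with over 40 N, if the wrist force passes 120 N, or if a joint passes its speed limit or range.

## Working session

There is one attempt and no reset: what is moved stays moved. The work goes in short steps, Python scripts to look and compute and a tool call to move; the robot and the scene stay as the last step left them, time stands still between calls to the robot, and variables do not carry over. Pictures are saved under pics/ and viewed, at most 10 in all, crops included, and the job is handed in when it is done.

Besides the shell and the picture viewer there is one more tool, called after "Request:" as name(argument=value, ...), one argument or row to a line, values as JSON. jog_arm: Moves the arm, as the interface text tells. Its arguments: {"type":"object","properties":{"plan":{"type":"array"}},"required":["plan"]}

```bash
mkdir -p pics
python3 - <<'E'
from workcell import *
import cv2
s=get_state();print(s['clock'],s['ee_pos'],s['tool_rot'])
for n in ("scene","side"):
    im=read_camera(n);cv2.imwrite(f"pics/{n}0.png",im[:,:,::-1])
    i=camera_info(n);print(n,i['K'],i['cam_to_world'])
    for o in("iron","rest","holder"):print(o,[( [round(v,3) for v in d['rect']],round(d['confidence'],2)) for d in look_for(o,n)])
E
```

```text
0.0 [235.06511516 578.89173564 403.65522713] [ 9.81435228e-01 -1.91790724e-01 -1.56676938e-04  1.08915273e-03]
scene [[368.14837767   0.         318.12559199]
 [  0.         368.14837767 198.71687392]
 [  0.           0.           1.        ]] [[-6.80553257e-01  5.87387826e-01 -4.37975806e-01  9.77142431e+02]
 [ 7.32580629e-01  5.56223271e-01 -3.92353533e-01  4.06416146e+02]
 [ 1.31486466e-02 -5.87870066e-01 -8.08848501e-01  7.85896780e+02]
 [ 0.00000000e+00  0.00000000e+00  0.00000000e+00  1.00000000e+00]]
iron [([0.535, 0.488, 0.06, 0.113], 0.7), ([0.669, 0.606, 0.04, 0.19], 0.6)]
rest [([0.471, 0.587, 0.115, 0.144], 0.68), ([0.441, 0.479, 0.043, 0.064], 0.32)]
holder [([0.423, 0.251, 0.069, 0.167], 0.87), ([0.34, 0.328, 0.091, 0.179], 0.63)]
side [[409.14941425   0.         323.13440745]
 [  0.         409.14941425 199.75349642]
 [  0.           0.           1.        ]] [[ 8.55267227e-01 -4.02830044e-01  3.25953872e-01  3.33916631e+02]
 [-5.17922497e-01 -6.84633871e-01  5.12867186e-01 -3.57557213e+02]
 [ 1.65607504e-02 -6.07457339e-01 -7.94179654e-01  7.22114218e+02]
 [ 0.00000000e+00  0.00000000e+00  0.00000000e+00  1.00000000e+00]]
iron [([0.309, 0.276, 0.094, 0.118], 0.81), ([0.432, 0.284, 0.059, 0.104], 0.79), ([0.43, 0.371, 0.126, 0.115], 0.46)]
rest [([0.431, 0.364, 0.12, 0.125], 0.88)]
holder [([0.567, 0.573, 0.129, 0.27], 0.83), ([0.46, 0.687, 0.088, 0.287], 0.66)]
```

View pics/scene0.png

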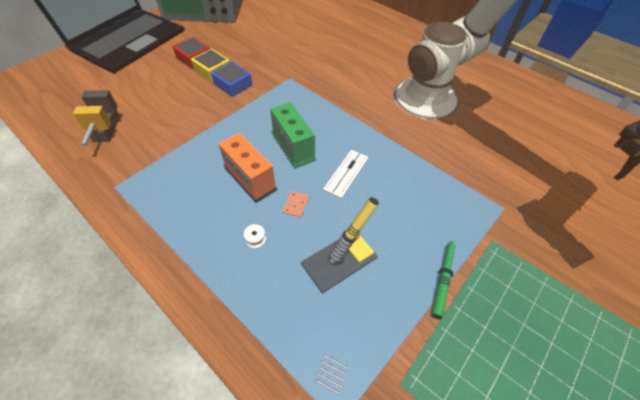

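View pics/side0.png

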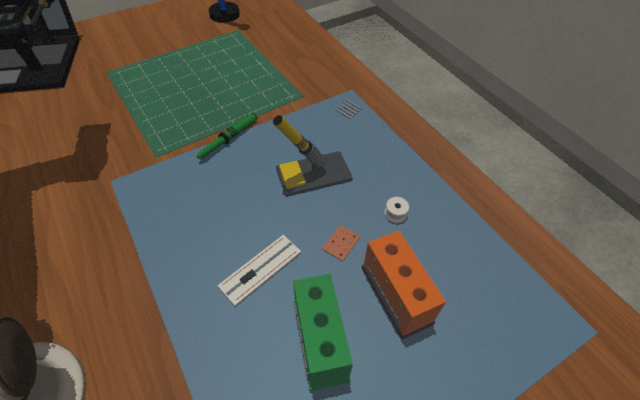

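The scene view shows the orange holder near (247,165), its wells running about (238,143)–(265,170), and the yellow iron from (374,202) down to (338,255) in the rest. The green block and the green iron are decoys. In the side view the wells are at (391,249), (405,271) and (420,294), and the iron's top is at (279,121). Next I fit models to both views.

```bash
cat > fit.py <<'E'
import numpy as np,cv2
from scipy.optimize import minimize
from workcell import *
C={n:camera_info(n) for n in("scene","side")}
I={n:cv2.imread(f"pics/{n}0.png") for n in C}
def proj(n,P):
    T=np.linalg.inv(C[n]['cam_to_world']);p=np.atleast_2d(P)@T[:3,:3].T+T[:3,3];p=p@C[n]['K'].T
    return p[:,:2]/p[:,2:]
S=4
def hullmask(n,P,box):
    x0,y0,x1,y1=box;m=np.zeros(((y1-y0)*S,(x1-x0)*S),np.float32)
    q=(proj(n,P)-[x0,y0]+.5)*S
    cv2.fillConvexPoly(m,cv2.convexHull(np.round(q*16).astype(np.int32)),1,shift=4)
    return cv2.resize(m,(x1-x0,y1-y0),interpolation=cv2.INTER_AREA)
def obs(n,box,lo,hi,close=0):
    x0,y0,x1,y1=box;h=cv2.cvtColor(I[n],cv2.COLOR_BGR2HSV)[y0:y1,x0:x1]
    m=cv2.inRange(h,lo,hi)
    k,l,st,_=cv2.connectedComponentsWithStats(m);m=(l==1+np.argmax(st[1:,4])).astype(np.uint8)
    if close:
        c,_=cv2.findContours(m,cv2.RETR_EXTERNAL,2);cv2.drawContours(m,c,-1,1,-1)
    return m.astype(np.float32)
def fit(model,boxes,lo,hi,x0,step,close=0):
    O={n:obs(n,b,lo,hi,close) for n,b in boxes.items()}
    f=lambda p:sum(np.abs(hullmask(n,model(p),boxes[n])-O[n]).sum() for n in boxes)
    for _ in range(3):
        sim=np.vstack([x0]+[np.array(x0)+np.eye(len(x0))[i]*step[i] for i in range(len(x0))])
        r=minimize(f,x0,method='Nelder-Mead',options=dict(initial_simplex=sim,maxiter=800));x0=r.x
    return r.x,r.fun,{n:o.sum() for n,o in O.items()}
def ray(n,px,z):
    c=C[n]['cam_to_world'];d=c[:3,:3]@np.linalg.inv(C[n]['K'])@[*px,1];o=c[:3,3]
    return o+d*(z-o[2])/d[2]
def holder(p):
    c,s=np.cos(p[2]),np.sin(p[2])
    return np.array([[p[0]+c*a-s*b,p[1]+s*a+c*b,z] for a in(-32,32) for b in(-75,75) for z in(p[3],100)])
def axis(p): # unit dir
    return np.array([np.sin(p[3])*np.cos(p[4]),np.sin(p[3])*np.sin(p[4]),np.cos(p[3])])
def cyl(p,a=88,b=190,r=12):
    d=axis(p);u=np.cross(d,[0,0,1]);u/=np.linalg.norm(u);v=np.cross(d,u);t=np.linspace(0,2*np.pi,24)[:,None]
    return np.vstack([p[:3]+d*(h-80)+r*(np.cos(t)*u+np.sin(t)*v) for h in(a,b)])
if __name__=="__main__":
    w={n:[ray(n,q,100) for q in ps] for n,ps in {"scene":[(238,143),(264,170)],"side":[(391,249),(420,294)]}.items()}
    print({n:np.round(v) for n,v in w.items()})
    a,b=w["side"];yaw=np.arctan2(*(b-a)[[1,0]])-np.pi/2;c=(a+b)/2
    r=fit(holder,{"scene":(210,125,285,210),"side":(350,220,455,345)},(0,110,60),(16,255,255),[c[0],c[1],yaw,5],[5,5,.05,5],1)
    print("holder",r[0].round(3),r[1:])
    x,y,t=r[0][:3]
    for k in(1,0,-1):print("well",x-np.sin(t)*46*k,y+np.cos(t)*46*k)
    bot=ray("side",(311,147),100);top=ray("side",(279,121),190)
    d=top-bot;bx={"scene":(335,185,395,245),"side":(262,105,325,150)}
    r=fit(cyl,bx,(18,90,50),(35,255,255),[*bot[:2],92,.54,np.arctan2(d[1],d[0])],[8,8,8,.1,.2])
    print("iron",r[0].round(3),r[1:],axis(r[0]))
E
python3 fit.py
```

```text
{'scene': array([[ 618., -197.,  100.],
       [ 633.,  -81.,  100.]]), 'side': array([[ 636., -110.,  100.],
       [ 625., -202.,  100.]])}
holder [ 631.611 -154.923   -3.285   20.413] (np.float64(669.3125), {'scene': np.float32(1792.0), 'side': np.float32(4473.0)})
well 625.0270683744243 -200.4494692134789
well 631.6110205330463 -154.9230859398981
well 638.1949726916682 -109.39670266631731
iron [6.38291e+02 1.93393e+02 8.10860e+01 5.13000e-01 3.11000e+00] (np.float64(296.1875), {'scene': np.float32(512.0), 'side': np.float32(388.0)}) [-0.49050125  0.01534199  0.87130543]
```

Run:
```python
from fit import *
bx={"scene":(210,125,285,210),"side":(350,220,455,345)}; by={"scene":(325,185,395,265),"side":(262,105,332,185)}
O={}
p=[631.6,-154.9,-3.285,0]; q=[638.3,193.4,81.1,.513,3.11]
rows=[]
for n in C:
    c=[]
    for b,lo,hi,cl in((bx[n],(0,110,60),(16,255,255),1),(by[n],(18,90,50),(35,255,255),0)):
        x0,y0,x1,y1=b;k=min(400/(x1-x0),280/(y1-y0))
        im=cv2.resize(I[n][y0:y1,x0:x1],None,fx=k,fy=k,interpolation=0)
        m=cv2.resize(obs(n,b,lo,hi,cl),im.shape[1::-1],interpolation=0).astype(np.uint8)
        cs,_=cv2.findContours(m,0,2);cv2.drawContours(im,cs,-1,(255,0,255),1)
        for P in ([holder(p)] if cl else [cyl(q),cyl(q,80,88,16)]):
            h=cv2.convexHull(((proj(n,P)-[x0,y0]+.5)*k).astype(np.int32));cv2.polylines(im,[h],1,(255,255,0),1)
        if cl:
            for z,w in((100,46),(100,0),(100,-46)):
                a=np.array([p[0]-np.sin(p[2])*w,p[1]+np.cos(p[2])*w,z]);t=np.linspace(0,6.3,20)
                P=a+10.5*np.c_[np.cos(t),np.sin(t),0*t];cv2.polylines(im,[((proj(n,P)-[x0,y0]+.5)*k).astype(np.int32)],0,(255,255,0),1)
        o=np.zeros((290,400,3),np.uint8);o[:im.shape[0],:im.shape[1]]=im[:290,:400];c.append(o)
    rows.append(np.hstack(c))
cv2.imwrite("pics/ov.png",np.vstack(rows))
```

```text
(no output)
```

View pics/ov.png

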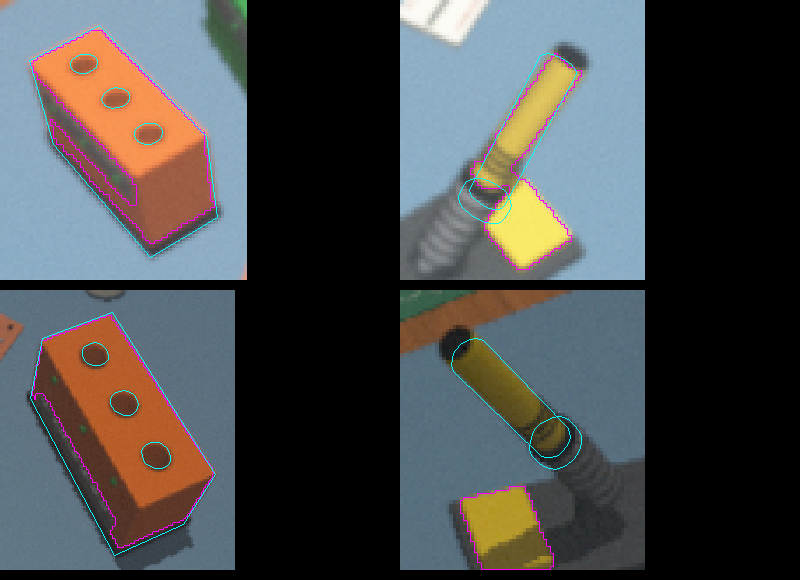

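Run:
```python
import fit as F;from fit import *
def obs2(n,box,lo,hi,close=0):
    x0,y0,x1,y1=box;h=cv2.cvtColor(I[n],cv2.COLOR_BGR2HSV)[y0:y1,x0:x1]
    m=cv2.inRange(h,lo,hi)|cv2.inRange(h,(0,0,0),(180,255,95 if n=="scene" else 42))
    m=cv2.morphologyEx(m,cv2.MORPH_CLOSE,np.ones((3,3)))
    k,l,st,_=cv2.connectedComponentsWithStats(m);m=(l==1+np.argmax(st[1:,4])).astype(np.uint8)
    return m.astype(np.float32)
F.obs=obs2
bx={"scene":(340,190,395,229),"side":(265,110,304,142)}
for n in bx:
    x0,y0,x1,y1=bx[n]
    m=obs2(n,bx[n],(15,70,50),(35,255,255));im=I[n][y0:y1,x0:x1].copy()
    im=cv2.resize(im,None,fx=7,fy=7,interpolation=0);cs,_=cv2.findContours(cv2.resize(m,None,fx=7,fy=7,interpolation=0).astype(np.uint8),0,2);cv2.drawContours(im,cs,-1,(255,0,255),1)
    cv2.imwrite(f"pics/m_{n}.png",im)
for tilt in(None,.541):
    md=cyl if tilt is None else (lambda p:cyl([*p[:3],tilt,p[3]]))
    x=[638,193,90,.53,3.11] if tilt is None else [638,193,90,3.11]
    r=fit(md,bx,(15,70,50),(35,255,255),x,[8,8,8,.1,.2][:len(x)])
    print(r[0].round(3),r[1:])
a=cv2.imread("pics/m_scene.png");b=cv2.imread("pics/m_side.png")
p=r[0];p=[*p[:3],.541,p[3]] 
for n,im in(("scene",a),("side",b)):
    h=cv2.convexHull(((proj(n,cyl(p))-bx[n][:2]+.5)*7).astype(np.int32));cv2.polylines(im,[h],1,(255,255,0),1)
o=np.zeros((280,700,3),np.uint8);o[:a.shape[0],:a.shape[1]]=a;o[:b.shape[0],400:400+b.shape[1]]=b;cv2.imwrite("pics/ov2.png",o)
# rest base corners in side/scene at z=12
for n,ps in {"scene":[(302,263),(323,291),(376,259)],"side":[(286,194),(352,182),(343,154)]}.items():print(n,[ray(n,q,12).round()[:2] for q in ps])
```

```text
[6.33992e+02 1.88653e+02 8.84810e+01 5.18000e-01 2.95600e+00] (np.float64(77.9375), {'scene': np.float32(365.0), 'side': np.float32(369.0)})
[635.49  188.588  89.177   2.965] (np.float64(79.875), {'scene': np.float32(365.0), 'side': np.float32(369.0)})
scene [array([718., 129.]), array([735., 210.]), array([593., 247.])]
side [array([563., 156.]), array([708., 111.]), array([738., 195.])]
```

View pics/ov2.png

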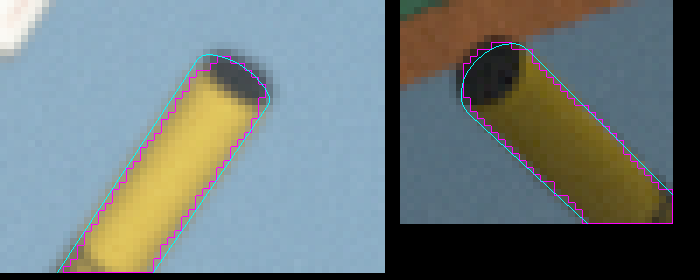

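The overlay shows the fitted handle matching both views: cap at about (374,201) in scene and (279,121) in side. I'll plan the pregrasp with the tool coaxial to the iron.

```bash
cat > pl.py <<'E'
import numpy as np,json
from scipy.spatial.transform import Rotation as Ro
from workcell import *
def tool(d,ydir): # tool z=-d, y near ydir
    z=-np.array(d)/np.linalg.norm(d);y=np.array(ydir,float);y-=z*(y@z);y/=np.linalg.norm(y)
    return Ro.from_matrix(np.c_[np.cross(y,z),y,z])
def dirv(t,a): return np.array([np.sin(t)*np.cos(a),np.sin(t)*np.sin(a),np.cos(t)])
def plan(pos,R,n,hand=-1):
    s=get_state();p=s['ee_pos'];q=Ro.from_quat(s['tool_rot']);rv=(q.inv()*R).as_rotvec()
    st=np.degrees(rv)/n/5;d=(np.array(pos)-p)/n;out=[]
    for i in range(n):
        sh=q.inv().apply(d)/40;q=q*Ro.from_rotvec(rv/n)
        out.append(dict(zip(("x","y","z","ax","ay","az","hand"),[*(float(round(v,3)) for v in [*sh,*st]),hand])))
    print(s['clock'],p.round(1),"|max",max(abs(v) for o in out for k,v in o.items() if k!="hand"));print(json.dumps(out))
E
python3 - <<'E'
from pl import *
d=dirv(.541,2.95);m=np.array([635.,188.6,89.5]);y=np.cross([0,0,1],d)
if y[1]>0:y=-y
plan(m+d*(70+164+110),tool(d,y),12)
E
```

```text
0.4 [235.1 579.  404.6] |max 0.716
[{"x": 0.716, "y": 0.511, "z": 0.042, "ax": 0.05, "ay": 0.515, "az": -0.181, "hand": -1}, {"x": 0.705, "y": 0.523, "z": 0.072, "ax": 0.05, "ay": 0.515, "az": -0.181, "hand": -1}, {"x": 0.693, "y": 0.534, "z": 0.101, "ax": 0.05, "ay": 0.515, "az": -0.181, "hand": -1}, {"x": 0.679, "y": 0.546, "z": 0.129, "ax": 0.05, "ay": 0.515, "az": -0.181, "hand": -1}, {"x": 0.664, "y": 0.557, "z": 0.157, "ax": 0.05, "ay": 0.515, "az": -0.181, "hand": -1}, {"x": 0.647, "y": 0.568, "z": 0.184, "ax": 0.05, "ay": 0.515, "az": -0.181, "hand": -1}, {"x": 0.629, "y": 0.579, "z": 0.21, "ax": 0.05, "ay": 0.515, "az": -0.181, "hand": -1}, {"x": 0.61, "y": 0.59, "z": 0.236, "ax": 0.05, "ay": 0.515, "az": -0.181, "hand": -1}, {"x": 0.59, "y": 0.6, "z": 0.26, "ax": 0.05, "ay": 0.515, "az": -0.181, "hand": -1}, {"x": 0.568, "y": 0.61, "z": 0.283, "ax": 0.05, "ay": 0.515, "az": -0.181, "hand": -1}, {"x": 0.545, "y": 0.621, "z": 0.306, "ax": 0.05, "ay": 0.515, "az": -0.181, "hand": -1}, {"x": 0.521, "y": 0.63, "z": 0.327, "ax": 0.05, "ay": 0.515, "az": -0.181, "hand": -1}]
```

Request:
jog_arm(
  plan=[
    {"x": 0.72,"y": 0.51,"z": 0.04,"ax": 0.05,"ay": 0.515,"az": -0.18,"hand": -1},
    {"x": 0.7,"y": 0.52,"z": 0.07,"ax": 0.05,"ay": 0.515,"az": -0.18,"hand": -1},
    {"x": 0.69,"y": 0.53,"z": 0.1,"ax": 0.05,"ay": 0.515,"az": -0.18,"hand": -1},
    {"x": 0.68,"y": 0.55,"z": 0.13,"ax": 0.05,"ay": 0.515,"az": -0.18,"hand": -1},
    {"x": 0.66,"y": 0.56,"z": 0.16,"ax": 0.05,"ay": 0.515,"az": -0.18,"hand": -1},
    {"x": 0.65,"y": 0.57,"z": 0.18,"ax": 0.05,"ay": 0.515,"az": -0.18,"hand": -1},
    {"x": 0.63,"y": 0.58,"z": 0.21,"ax": 0.05,"ay": 0.515,"az": -0.18,"hand": -1},
    {"x": 0.61,"y": 0.59,"z": 0.24,"ax": 0.05,"ay": 0.515,"az": -0.18,"hand": -1},
    {"x": 0.59,"y": 0.6,"z": 0.26,"ax": 0.05,"ay": 0.515,"az": -0.18,"hand": -1},
    {"x": 0.57,"y": 0.61,"z": 0.28,"ax": 0.05,"ay": 0.515,"az": -0.18,"hand": -1},
    {"x": 0.54,"y": 0.62,"z": 0.31,"ax": 0.05,"ay": 0.515,"az": -0.18,"hand": -1},
    {"x": 0.52,"y": 0.63,"z": 0.33,"ax": 0.05,"ay": 0.515,"az": -0.18,"hand": -1},
  ],
)

```text
clock: 1.4
ee_pos: [461.1, 221.2, 384.7]
tool_rot: [0.959, -0.092, 0.267, 0.025]
ft_force: [1.9, 0.2, -0.3]
grip_width: 87.0
gripper_force: 0.0
```

Run:
```python
from pl import *
import cv2
s=get_state();q=Ro.from_quat(s['tool_rot'])
print(s['clock'],s['ee_pos'],q.as_matrix()[:,2],s['qpos'])
ci=camera_info("wrist");im=read_camera("wrist")[:,:,::-1].copy()
cv2.imwrite("pics/w1raw.png",im)
np.savez("w1.npz",K=ci['K'],T=ci['cam_to_world'])
T=np.linalg.inv(ci['cam_to_world']);d=dirv(.541,2.95);m=np.array([635.,188.6,89.5])
for h in(80,88,150,190):
    P=m+d*(h-80);c=T[:3,:3]@P+T[:3,3];u=ci['K']@c/c[2];print(h,u[:2],c[2]);cv2.circle(im,(int(u[0]),int(u[1])),3,(255,0,255),1)
cv2.imwrite("pics/w1.png",im)
```

```text
1.4 [461.08584037 221.19049498 384.71270258] [ 0.50762305 -0.09735171 -0.85606161] [ 0.75525491  0.13355863 -0.69802438  0.87061623 -0.57961826 -0.08171288]
80 [319.9231624  185.98131418] 333.19947860310515
88 [319.9060734  187.66770557] 325.5376402285414
150 [319.74027412 204.02924739] 266.1583928256723
190 [319.58744552 219.11080612] 227.84920095285352
```

View pics/w1.png

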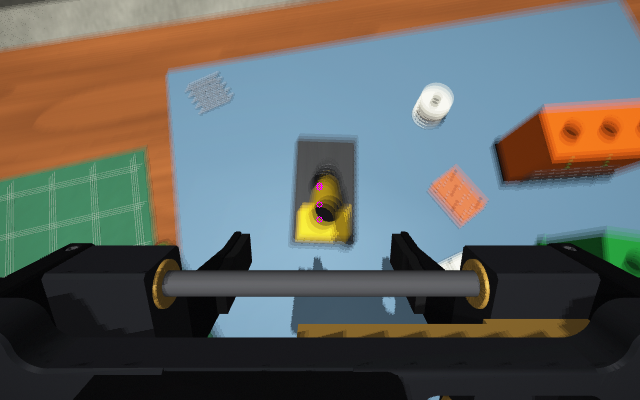

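Run:
```python
from pl import *
import cv2
read_camera("wrist");s=get_state();print(s['ee_pos'],s['joint_vel'])
ci=camera_info("wrist");im=read_camera("wrist")[:,:,::-1].copy()
np.savez("w2.npz",K=ci['K'],T=ci['cam_to_world']);cv2.imwrite("pics/w2raw.png",im)
x0,y0,x1,y1=285,140,365,250
c=cv2.resize(im[y0:y1,x0:x1],None,fx=5.4,fy=5.4,interpolation=cv2.INTER_CUBIC)
T=np.linalg.inv(ci['cam_to_world']);d=dirv(.541,2.95);m=np.array([635.,188.6,89.5])
from fit import cyl
for P in(cyl([*m,.541,2.95],189.9,190,12),cyl([*m,.541,2.95],80,88,16)):
    q=P@T[:3,:3].T+T[:3,3];q=q@ci['K'].T;q=q[:,:2]/q[:,2:]
    cv2.polylines(c,[cv2.convexHull(((q-[x0,y0]+.5)*5.4).astype(np.int32))],1,(255,255,0),1)
cv2.imwrite("pics/w2.png",c)
R=Ro.from_quat(s['tool_rot']).as_matrix();print((R.T@ci['cam_to_world'][:3,:3]).round(3),R.T@(ci['cam_to_world'][:3,3]-s['ee_pos']))
```

```text
[461.64178166 217.01189974 383.20896004] [ 0.08957979  0.00884298  0.05425179 -0.06117552 -0.02033454  0.00951079]
[[-0.    -0.957 -0.29 ]
 [ 1.    -0.     0.   ]
 [-0.001 -0.29   0.957]] [79.34162411 -0.2605892  20.38229376]
```

View pics/w2.png

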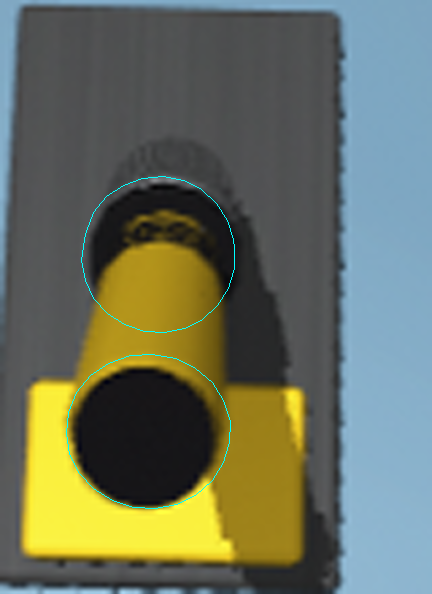

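The close view shows the handle cap at crop (146,437) and the collar at about (164,250), both on the model to within about 1 px. I'll descend along the axis.

Run:
```python
from pl import *
d=dirv(.541,2.95);m=np.array([635.,188.6,89.5]);y=-np.cross([0,0,1],d)
y=y if y[1]<0 else -y
plan(m+d*(70+164),tool(d,y),6)
```

```text
1.55 [461.4 219.2 383.9] |max 0.455
[{"x": -0.002, "y": -0.015, "z": 0.455, "ax": 0.008, "ay": 0.001, "az": -0.01, "hand": -1}, {"x": -0.002, "y": -0.014, "z": 0.455, "ax": 0.008, "ay": 0.001, "az": -0.01, "hand": -1}, {"x": -0.002, "y": -0.014, "z": 0.455, "ax": 0.008, "ay": 0.001, "az": -0.01, "hand": -1}, {"x": -0.002, "y": -0.014, "z": 0.455, "ax": 0.008, "ay": 0.001, "az": -0.01, "hand": -1}, {"x": -0.002, "y": -0.013, "z": 0.455, "ax": 0.008, "ay": 0.001, "az": -0.01, "hand": -1}, {"x": -0.002, "y": -0.013, "z": 0.455, "ax": 0.008, "ay": 0.001, "az": -0.01, "hand": -1}]
```

Request:
jog_arm(
  plan=[
    {"z": 0.455,"hand": -1},
    {"z": 0.455,"hand": -1},
    {"z": 0.455,"hand": -1},
    {"z": 0.455,"hand": -1},
    {"z": 0.455,"hand": -1},
    {"z": 0.455,"hand": -1},
    {"hand": -1},
    {"hand": -1},
  ],
)

```text
validation failed for argument at $.pl...
```

Run:
```python
from pl import *
d=dirv(.541,2.95);m=np.array([635.,188.6,89.5])
s=get_state();R=Ro.from_quat(s['tool_rot']);print(R.inv().apply(m+d*234-s['ee_pos']),s['ft_force'],s['joint_vel'].round(3) if hasattr(s['joint_vel'],'round') else s['joint_vel'], R.inv().apply(d))
```

```text
[ -0.49525265  -3.52834588 109.11142885] [0.2134753  0.93956026 0.25409061] [ 0.071  0.007  0.043 -0.016 -0.002  0.001] [-6.81928388e-04  4.43356336e-03 -9.99989939e-01]
```

Request:
jog_arm(
  plan=[
    {"x": 0,"y": 0,"z": 0.455,"ax": 0,"ay": 0,"az": 0,"hand": -1},
    {"x": 0,"y": 0,"z": 0.455,"ax": 0,"ay": 0,"az": 0,"hand": -1},
    {"x": 0,"y": 0,"z": 0.455,"ax": 0,"ay": 0,"az": 0,"hand": -1},
    {"x": 0,"y": 0,"z": 0.455,"ax": 0,"ay": 0,"az": 0,"hand": -1},
    {"x": 0,"y": 0,"z": 0.455,"ax": 0,"ay": 0,"az": 0,"hand": -1},
    {"x": 0,"y": 0,"z": 0.455,"ax": 0,"ay": 0,"az": 0,"hand": -1},
    {"x": 0,"y": 0,"z": 0,"ax": 0,"ay": 0,"az": 0,"hand": -1},
    {"x": 0,"y": 0,"z": 0,"ax": 0,"ay": 0,"az": 0,"hand": -1},
    {"x": 0,"y": 0,"z": 0,"ax": 0,"ay": 0,"az": 0,"hand": -1},
  ],
)

```text
clock: 2.3
ee_pos: [516.0, 212.4, 291.7]
tool_rot: [0.959, -0.092, 0.267, 0.025]
ft_force: [-0.4, -0.8, 0.9]
grip_width: 86.6
gripper_force: 0.0
```

Run:
```python
from pl import *
d=dirv(.541,2.95);m=np.array([635.,188.6,89.5])
s=get_state();R=Ro.from_quat(s['tool_rot']);print(R.inv().apply(m+d*234-s['ee_pos']),s['ft_force'],s['joint_vel'].round(3), R.inv().apply(d))
```

```text
[-0.11697248  0.67106228  1.79868209] [-0.44818238 -0.80588922  0.86685645] [ 0.007 -0.017  0.     0.008  0.005 -0.008] [ 1.16301265e-03 -8.10476052e-04 -9.99998995e-01]
```

Request:
jog_arm(
  plan=[
    {"x": 0,"y": 0,"z": 0.04,"ax": 0,"ay": 0,"az": 0,"hand": 1},
    {"x": 0,"y": 0,"z": 0,"ax": 0,"ay": 0,"az": 0,"hand": 1},
    {"x": 0,"y": 0,"z": 0,"ax": 0,"ay": 0,"az": 0,"hand": 1},
    {"x": 0,"y": 0,"z": 0,"ax": 0,"ay": 0,"az": 0,"hand": 1},
    {"x": 0,"y": 0,"z": 0,"ax": 0,"ay": 0,"az": 0,"hand": 1},
    {"x": 0,"y": 0,"z": 0,"ax": 0,"ay": 0,"az": 0,"hand": 1},
    {"x": 0,"y": 0,"z": 0,"ax": 0,"ay": 0,"az": 0,"hand": 1},
    {"x": 0,"y": 0,"z": 0,"ax": 0,"ay": 0,"az": 0,"hand": 1},
    {"x": 0,"y": 0,"z": 0,"ax": 0,"ay": 0,"az": 0,"hand": 1},
    {"x": 0,"y": 0,"z": 0,"ax": 0,"ay": 0,"az": 0,"hand": 1},
  ],
)

```text
clock: 3.13
ee_pos: [516.8, 211.3, 289.4]
tool_rot: [0.959, -0.093, 0.266, 0.026]
ft_force: [-0.2, -0.0, 0.6]
grip_width: 28.6
gripper_force: 0.0
```

Request:
jog_arm(
  plan=[
    {"x": 0,"y": 0,"z": 0,"ax": 0,"ay": 0,"az": 0,"hand": 1},
    {"x": 0,"y": 0,"z": 0,"ax": 0,"ay": 0,"az": 0,"hand": 1},
    {"x": 0,"y": 0,"z": 0,"ax": 0,"ay": 0,"az": 0,"hand": 1},
    {"x": 0,"y": 0,"z": 0,"ax": 0,"ay": 0,"az": 0,"hand": 1},
    {"x": 0.01,"y": 0,"z": -0.2,"ax": 0,"ay": 0,"az": 0,"hand": 1},
    {"x": 0.01,"y": 0,"z": -0.2,"ax": 0,"ay": 0,"az": 0,"hand": 1},
    {"x": 0.01,"y": 0,"z": -0.2,"ax": 0,"ay": 0,"az": 0,"hand": 1},
  ],
)

```text
clock: 3.72
ee_pos: [505.5, 213.3, 310.1]
tool_rot: [0.959, -0.093, 0.265, 0.026]
ft_force: [0.2, -0.9, -0.9]
grip_width: 23.4
gripper_force: 29.9
```

Request:
jog_arm(
  plan=[
    {"x": 0.01,"y": 0,"z": -0.25,"ax": 0,"ay": 0,"az": 0,"hand": 1},
    {"x": 0.01,"y": 0,"z": -0.25,"ax": 0,"ay": 0,"az": 0,"hand": 1},
    {"x": 0.01,"y": 0,"z": -0.25,"ax": 0,"ay": 0,"az": 0,"hand": 1},
    {"x": 0.01,"y": 0,"z": -0.25,"ax": 0,"ay": 0,"az": 0,"hand": 1},
    {"x": 0.01,"y": 0,"z": -0.25,"ax": 0,"ay": 0,"az": 0,"hand": 1},
    {"x": 0.01,"y": 0,"z": -0.25,"ax": 0,"ay": 0,"az": 0,"hand": 1},
    {"x": 0.01,"y": 0,"z": -0.25,"ax": 0,"ay": 0,"az": 0,"hand": 1},
    {"x": 0.01,"y": 0,"z": -0.4,"ax": 0,"ay": 0,"az": 0,"hand": 1},
    {"x": 0.01,"y": 0,"z": -0.4,"ax": 0,"ay": 0,"az": 0,"hand": 1},
    {"x": 0,"y": 0,"z": -0.4,"ax": 0,"ay": 0,"az": 0,"hand": 1},
  ],
)

```text
clock: 4.55
ee_pos: [448.5, 224.7, 413.6]
tool_rot: [0.959, -0.092, 0.265, 0.025]
ft_force: [0.3, -0.2, -0.6]
grip_width: 23.5
gripper_force: 29.9
```

Run:
```python
from pl import *
# upright over the middle well (631.6,-154.9), foot at z~135
s=get_state();print(s['ft_force'],s['grip_width'])
d=[0,0,1];y=[-.2,-.98,0]
plan([631.6,-154.9,135+150+164],tool(d,y),12,1)
```

```text
[ 0.27051032 -0.1694982  -0.57753875] 23.504730295422164
4.55 [448.5 224.7 413.6] |max 0.704
[{"x": 0.489, "y": 0.704, "z": 0.207, "ax": -0.003, "ay": -0.515, "az": 0.009, "hand": 1}, {"x": 0.498, "y": 0.703, "z": 0.185, "ax": -0.003, "ay": -0.515, "az": 0.009, "hand": 1}, {"x": 0.506, "y": 0.703, "z": 0.162, "ax": -0.003, "ay": -0.515, "az": 0.009, "hand": 1}, {"x": 0.514, "y": 0.702, "z": 0.139, "ax": -0.003, "ay": -0.515, "az": 0.009, "hand": 1}, {"x": 0.52, "y": 0.702, "z": 0.116, "ax": -0.003, "ay": -0.515, "az": 0.009, "hand": 1}, {"x": 0.525, "y": 0.701, "z": 0.093, "ax": -0.003, "ay": -0.515, "az": 0.009, "hand": 1}, {"x": 0.529, "y": 0.701, "z": 0.069, "ax": -0.003, "ay": -0.515, "az": 0.009, "hand": 1}, {"x": 0.532, "y": 0.701, "z": 0.046, "ax": -0.003, "ay": -0.515, "az": 0.009, "hand": 1}, {"x": 0.534, "y": 0.7, "z": 0.022, "ax": -0.003, "ay": -0.515, "az": 0.009, "hand": 1}, {"x": 0.535, "y": 0.7, "z": -0.002, "ax": -0.003, "ay": -0.515, "az": 0.009, "hand": 1}, {"x": 0.535, "y": 0.699, "z": -0.026, "ax": -0.003, "ay": -0.515, "az": 0.009, "hand": 1}, {"x": 0.534, "y": 0.699, "z": -0.05, "ax": -0.003, "ay": -0.515, "az": 0.009, "hand": 1}]
```

Request:
jog_arm(
  plan=[
    {"x": 0.49,"y": 0.7,"z": 0.2,"ax": 0,"ay": -0.515,"az": 0.01,"hand": 1},
    {"x": 0.5,"y": 0.7,"z": 0.18,"ax": 0,"ay": -0.515,"az": 0.01,"hand": 1},
    {"x": 0.505,"y": 0.7,"z": 0.15,"ax": 0,"ay": -0.515,"az": 0.01,"hand": 1},
    {"x": 0.515,"y": 0.7,"z": 0.13,"ax": 0,"ay": -0.515,"az": 0.01,"hand": 1},
    {"x": 0.52,"y": 0.7,"z": 0.11,"ax": 0,"ay": -0.515,"az": 0.01,"hand": 1},
    {"x": 0.525,"y": 0.7,"z": 0.09,"ax": 0,"ay": -0.515,"az": 0.01,"hand": 1},
    {"x": 0.53,"y": 0.7,"z": 0.06,"ax": 0,"ay": -0.515,"az": 0.01,"hand": 1},
    {"x": 0.53,"y": 0.7,"z": 0.04,"ax": 0,"ay": -0.515,"az": 0.01,"hand": 1},
    {"x": 0.535,"y": 0.7,"z": 0.02,"ax": 0,"ay": -0.515,"az": 0.01,"hand": 1},
    {"x": 0.535,"y": 0.7,"z": 0,"ax": 0,"ay": -0.515,"az": 0.01,"hand": 1},
    {"x": 0.535,"y": 0.7,"z": -0.03,"ax": 0,"ay": -0.515,"az": 0.01,"hand": 1},
    {"x": 0.535,"y": 0.7,"z": -0.05,"ax": 0,"ay": -0.515,"az": 0.01,"hand": 1},
  ],
)

```text
clock: 5.55
ee_pos: [631.8, -156.0, 450.8]
tool_rot: [0.995, -0.101, -0.0, -0.002]
ft_force: [1.1, 0.8, -1.6]
grip_width: 23.5
gripper_force: 29.9
```

Request:
jog_arm(
  plan=[
    {"x": 0,"y": 0,"z": 0,"ax": 0,"ay": 0,"az": 0,"hand": 1},
    {"x": 0,"y": 0,"z": 0,"ax": 0,"ay": 0,"az": 0,"hand": 1},
    {"x": 0,"y": 0,"z": 0,"ax": 0,"ay": 0,"az": 0,"hand": 1},
    {"x": 0,"y": 0,"z": 0,"ax": 0,"ay": 0,"az": 0,"hand": 1},
  ],
)

```text
clock: 5.88
ee_pos: [630.8, -153.6, 450.9]
tool_rot: [0.995, -0.101, 0.001, -0.001]
ft_force: [0.7, -0.2, -2.4]
grip_width: 22.8
gripper_force: 29.9
```

```bash
cat > chk.py <<'E'
import sys
from pl import *;import fit as F,cv2
tag=sys.argv[1];s=get_state();R=Ro.from_quat(s['tool_rot']);print(s['clock'],s['ee_pos'].round(2),R.as_matrix()[:,2].round(4),s['ft_force'].round(2),s['joint_vel'].round(3))
foot=s['ee_pos']+R.apply([0,0,314]);d=-R.as_matrix()[:,2];print("nominal foot",foot)
t=float(np.arccos(min(1,d[2])))+1e-6;a=float(np.arctan2(d[1],d[0]));p=[*(foot+80*d),t,a]
tiles=[]
for n in("scene","side"):
    im=read_camera(n)[:,:,::-1].copy();cv2.imwrite(f"pics/{n}_{tag}.png",im)
    c=F.proj(n,foot+60*d)[0];x0,y0=int(c[0]-35),int(c[1]-55);k=5
    o=cv2.resize(im[y0:y0+110,x0:x0+70],None,fx=k,fy=k,interpolation=cv2.INTER_CUBIC)
    for P in(F.cyl(p,10,80,9),F.cyl(p,80,88,16),F.cyl(p,-.1,0,4)):
        cv2.polylines(o,[cv2.convexHull(((F.proj(n,P)-[x0,y0]+.5)*k).astype(np.int32))],1,(255,255,0),1)
    tiles.append(o)
cv2.imwrite(f"pics/chk_{tag}.png",np.hstack(tiles))
E
python3 chk.py a
```

```text
5.8833 [ 630.81 -153.58  450.95] [ 0.002   0.0027 -1.    ] [ 0.73 -0.24 -2.4 ] [ 0.01  -0.013 -0.003  0.004 -0.002  0.   ]
nominal foot [ 631.42005752 -152.73221424  136.95116629]
```

View pics/chk_a.png

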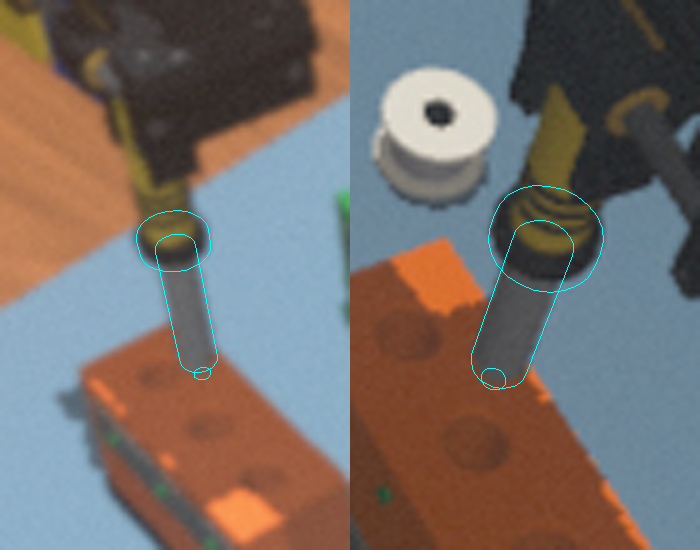

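The overlay shows the held iron within about 1 px of the model, upright over the middle well. I'm lowering it in.

Request:
jog_arm(
  plan=[
    {"x": 0,"y": 0.04,"z": 0.25,"ax": 0,"ay": 0,"az": 0,"hand": 1},
    {"x": 0,"y": 0,"z": 0.25,"ax": 0,"ay": 0,"az": 0,"hand": 1},
    {"x": 0,"y": 0,"z": 0.25,"ax": 0,"ay": 0,"az": 0,"hand": 1},
    {"x": 0,"y": 0,"z": 0.25,"ax": 0,"ay": 0,"az": 0,"hand": 1},
    {"x": 0,"y": 0,"z": 0.25,"ax": 0,"ay": 0,"az": 0,"hand": 1},
    {"x": 0,"y": 0,"z": 0,"ax": 0,"ay": 0,"az": 0,"hand": 1},
  ],
)

```text
clock: 6.48
ee_pos: [630.5, -155.7, 397.6]
tool_rot: [0.995, -0.101, -0.002, -0.002]
ft_force: [-0.4, -0.2, -2.7]
grip_width: 23.2
gripper_force: 29.9
```

Request:
jog_arm(
  plan=[
    {"x": 0,"y": 0,"z": 0.2,"ax": 0,"ay": 0,"az": 0,"hand": 1},
    {"x": 0,"y": 0,"z": 0.2,"ax": 0,"ay": 0,"az": 0,"hand": 1},
    {"x": 0,"y": 0,"z": 0.2,"ax": 0,"ay": 0,"az": 0,"hand": 1},
    {"x": 0,"y": 0,"z": 0.15,"ax": 0,"ay": 0,"az": 0,"hand": 1},
    {"x": 0,"y": 0,"z": 0,"ax": 0,"ay": 0,"az": 0,"hand": 1},
    {"x": 0,"y": 0,"z": 0,"ax": 0,"ay": 0,"az": 0,"hand": 1},
  ],
)

```text
clock: 6.98
ee_pos: [631.1, -155.9, 370.8]
tool_rot: [0.995, -0.101, 0.001, -0.001]
ft_force: [-0.2, -0.8, -1.1]
grip_width: 23.5
gripper_force: 29.9
```

Request:
jog_arm(
  plan=[
    {"x": 0,"y": 0,"z": 0.05,"ax": 0,"ay": 0,"az": 0,"hand": 1},
    {"x": 0,"y": 0,"z": 0.05,"ax": 0,"ay": 0,"az": 0,"hand": 1},
    {"x": 0,"y": 0,"z": 0.05,"ax": 0,"ay": 0,"az": 0,"hand": 1},
    {"x": 0,"y": 0,"z": 0.05,"ax": 0,"ay": 0,"az": 0,"hand": 1},
  ],
)

```text
clock: 7.32
ee_pos: [631.1, -155.8, 363.3]
tool_rot: [0.995, -0.101, 0.001, -0.001]
ft_force: [0.2, -0.6, -1.1]
grip_width: 23.0
gripper_force: 29.9
```

Request:
jog_arm(
  plan=[
    {"x": 0,"y": 0,"z": 0.05,"ax": 0,"ay": 0,"az": 0,"hand": 1},
    {"x": 0,"y": 0,"z": 0.05,"ax": 0,"ay": 0,"az": 0,"hand": 1},
  ],
)

```text
clock: 7.48
ee_pos: [631.3, -155.9, 360.3]
tool_rot: [0.995, -0.101, 0.002, -0.001]
ft_force: [-1.8, 0.6, 6.0]
grip_width: 23.6
gripper_force: 29.9
```

Request:
jog_arm(
  plan=[
    {"x": 0,"y": 0,"z": 0.05,"ax": 0,"ay": 0,"az": 0,"hand": 1},
    {"x": 0,"y": 0,"z": 0,"ax": 0,"ay": 0,"az": 0,"hand": 1},
  ],
)

```text
clock: 7.65
ee_pos: [631.2, -155.8, 358.6]
tool_rot: [0.995, -0.101, 0.002, -0.001]
ft_force: [-1.5, 0.2, 4.8]
grip_width: 23.5
gripper_force: 29.9
```

Request:
jog_arm(
  plan=[
    {"x": 0,"y": 0,"z": 0.05,"ax": 0,"ay": 0,"az": 0,"hand": 1},
    {"x": 0,"y": 0,"z": 0.05,"ax": 0,"ay": 0,"az": 0,"hand": 1},
    {"x": 0,"y": 0,"z": 0.05,"ax": 0,"ay": 0,"az": 0,"hand": 1},
  ],
)

```text
clock: 7.9
ee_pos: [631.2, -155.8, 353.0]
tool_rot: [0.995, -0.101, 0.002, -0.001]
ft_force: [-1.4, 0.7, 7.1]
grip_width: 23.5
gripper_force: 29.9
```

Request:
jog_arm(
  plan=[
    {"x": 0,"y": 0,"z": 0.06,"ax": 0,"ay": 0,"az": 0,"hand": 1},
    {"x": 0,"y": 0,"z": 0.06,"ax": 0,"ay": 0,"az": 0,"hand": 1},
    {"x": 0,"y": 0,"z": 0.06,"ax": 0,"ay": 0,"az": 0,"hand": 1},
    {"x": 0,"y": 0,"z": 0.06,"ax": 0,"ay": 0,"az": 0,"hand": 1},
    {"x": 0,"y": 0,"z": 0.06,"ax": 0,"ay": 0,"az": 0,"hand": 1},
  ],
)

```text
clock: 8.32
ee_pos: [631.2, -155.8, 341.0]
tool_rot: [0.995, -0.101, 0.002, -0.001]
ft_force: [-1.9, 0.2, 5.3]
grip_width: 23.1
gripper_force: 29.9
```

```bash
python3 chk.py b
```

```text
8.3167 [ 631.2  -155.84  340.98] [ 0.0041  0.0016 -1.    ] [-1.91  0.22  5.31] [-0.002  0.027 -0.037 -0.001  0.062  0.   ]
nominal foot [ 632.50073925 -155.33678441   26.98129104]
```

View pics/chk_b.png

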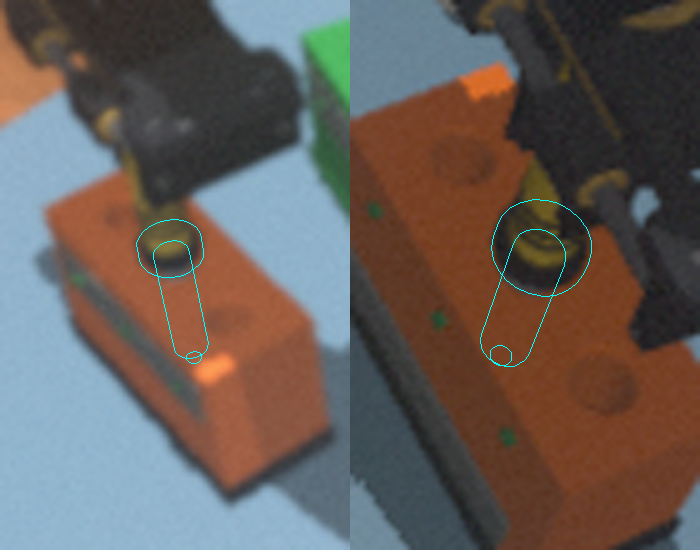

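The collar sits as predicted at about (168,248) and (540,250) in the crop, so the pad is yielding and this is the live well. I'll press until the collar seats.

Request:
jog_arm(
  plan=[
    {"x": 0,"y": 0,"z": 0.05,"ax": 0,"ay": 0,"az": 0,"hand": 1},
    {"x": 0,"y": 0,"z": 0.05,"ax": 0,"ay": 0,"az": 0,"hand": 1},
    {"x": 0,"y": 0,"z": 0.05,"ax": 0,"ay": 0,"az": 0,"hand": 1},
    {"x": 0,"y": 0,"z": 0.05,"ax": 0,"ay": 0,"az": 0,"hand": 1},
  ],
)

```text
clock: 8.75
ee_pos: [631.3, -155.8, 332.7]
tool_rot: [0.995, -0.101, 0.002, -0.001]
ft_force: [-1.8, 0.1, 6.5]
grip_width: 23.2
gripper_force: 29.9
```

Request:
jog_arm(
  plan=[
    {"x": 0,"y": 0,"z": 0.04,"ax": 0,"ay": 0,"az": 0,"hand": 1},
    {"x": 0,"y": 0,"z": 0,"ax": 0,"ay": 0,"az": 0,"hand": 1},
  ],
)

```text
clock: 8.92
ee_pos: [631.3, -155.8, 330.9]
tool_rot: [0.995, -0.101, 0.002, -0.001]
ft_force: [-2.0, -0.3, 4.7]
grip_width: 23.2
gripper_force: 30.0
```

Request:
jog_arm(
  plan=[
    {"x": 0,"y": 0,"z": 0.04,"ax": 0,"ay": 0,"az": 0,"hand": 1},
    {"x": 0,"y": 0,"z": 0,"ax": 0,"ay": 0,"az": 0,"hand": 1},
  ],
)

```text
clock: 9.08
ee_pos: [631.3, -155.8, 330.9]
tool_rot: [0.995, -0.101, 0.002, -0.001]
ft_force: [-2.9, 0.8, 10.3]
grip_width: 23.6
gripper_force: 30.0
```

Request:
jog_arm(
  plan=[
    {"x": 0,"y": 0,"z": 0.04,"ax": 0,"ay": 0,"az": 0,"hand": 1},
    {"x": 0,"y": 0,"z": 0,"ax": 0,"ay": 0,"az": 0,"hand": 1},
  ],
)

```text
clock: 9.25
ee_pos: [631.2, -155.8, 330.8]
tool_rot: [0.995, -0.1, 0.003, -0.001]
ft_force: [-4.2, 2.5, 16.8]
grip_width: 23.2
gripper_force: 30.0
```

It stopped hard at z = 330.8 with the force rising, so the collar is seated. Next I ease off, open and retract.

Request:
jog_arm(
  plan=[
    {"x": 0,"y": 0,"z": -0.05,"ax": 0,"ay": 0,"az": 0,"hand": 1},
    {"x": 0,"y": 0,"z": 0,"ax": 0,"ay": 0,"az": 0,"hand": -1},
    {"x": 0,"y": 0,"z": 0,"ax": 0,"ay": 0,"az": 0,"hand": -1},
    {"x": 0,"y": 0,"z": 0,"ax": 0,"ay": 0,"az": 0,"hand": -1},
    {"x": 0,"y": 0,"z": 0,"ax": 0,"ay": 0,"az": 0,"hand": -1},
    {"x": 0,"y": 0,"z": 0,"ax": 0,"ay": 0,"az": 0,"hand": -1},
    {"x": 0,"y": 0,"z": 0,"ax": 0,"ay": 0,"az": 0,"hand": -1},
    {"x": 0,"y": 0,"z": 0,"ax": 0,"ay": 0,"az": 0,"hand": -1},
    {"x": 0,"y": 0,"z": 0,"ax": 0,"ay": 0,"az": 0,"hand": -1},
    {"x": 0,"y": 0,"z": 0,"ax": 0,"ay": 0,"az": 0,"hand": -1},
  ],
)

```text
clock: 10.08
ee_pos: [631.1, -155.8, 328.3]
tool_rot: [0.995, -0.101, 0.001, -0.001]
ft_force: [-0.6, 0.3, 0.2]
grip_width: 75.5
gripper_force: 0.0
```

Request:
jog_arm(
  plan=[
    {"x": 0,"y": 0,"z": -0.25,"ax": 0,"ay": 0,"az": 0,"hand": -1},
    {"x": 0,"y": 0,"z": -0.4,"ax": 0,"ay": 0,"az": 0,"hand": -1},
    {"x": 0,"y": 0,"z": -0.5,"ax": 0,"ay": 0,"az": 0,"hand": -1},
    {"x": 0,"y": 0,"z": -0.5,"ax": 0,"ay": 0,"az": 0,"hand": -1},
    {"x": 0,"y": 0,"z": -0.5,"ax": 0,"ay": 0,"az": 0,"hand": -1},
    {"x": 0,"y": 0,"z": -0.5,"ax": 0,"ay": 0,"az": 0,"hand": -1},
    {"x": -0.5,"y": 0,"z": -0.4,"ax": 0,"ay": 0,"az": 0,"hand": -1},
    {"x": -0.6,"y": 0,"z": -0.2,"ax": 0,"ay": 0,"az": 0,"hand": -1},
    {"x": -0.6,"y": 0,"z": 0,"ax": 0,"ay": 0,"az": 0,"hand": -1},
    {"x": -0.6,"y": 0,"z": 0,"ax": 0,"ay": 0,"az": 0,"hand": -1},
    {"x": -0.3,"y": 0,"z": 0,"ax": 0,"ay": 0,"az": 0,"hand": -1},
    {"x": 0,"y": 0,"z": 0,"ax": 0,"ay": 0,"az": 0,"hand": -1},
  ],
)

```text
clock: 11.08
ee_pos: [526.5, -134.9, 460.2]
tool_rot: [0.995, -0.101, 0.002, -0.002]
ft_force: [0.1, -0.5, -0.3]
grip_width: 86.8
gripper_force: 0.0
```

Run:
```python
from pl import *;import fit as F,cv2
s=get_state();print(s['clock'],s['ee_pos'])
tiles=[];p=[631.6,-154.9,100,1e-4,0]
for n in("scene","side"):
    im=read_camera(n)[:,:,::-1].copy()
    c=F.proj(n,[631.6,-154.9,130])[0];x0,y0=int(c[0]-40),int(c[1]-55);k=5
    o=cv2.resize(im[y0:y0+110,x0:x0+80],None,fx=k,fy=k,interpolation=cv2.INTER_CUBIC)
    for P in(F.cyl(p,80,88,16),F.cyl(p,88,190,12)):
        cv2.polylines(o,[cv2.convexHull(((F.proj(n,P)-[x0,y0]+.5)*k).astype(np.int32))],1,(255,255,0),1)
    tiles.append(o)
cv2.imwrite("pics/fin.png",np.hstack(tiles))
```

```text
11.0833 [ 526.505333   -134.94688426  460.24515649]
```

View pics/fin.png

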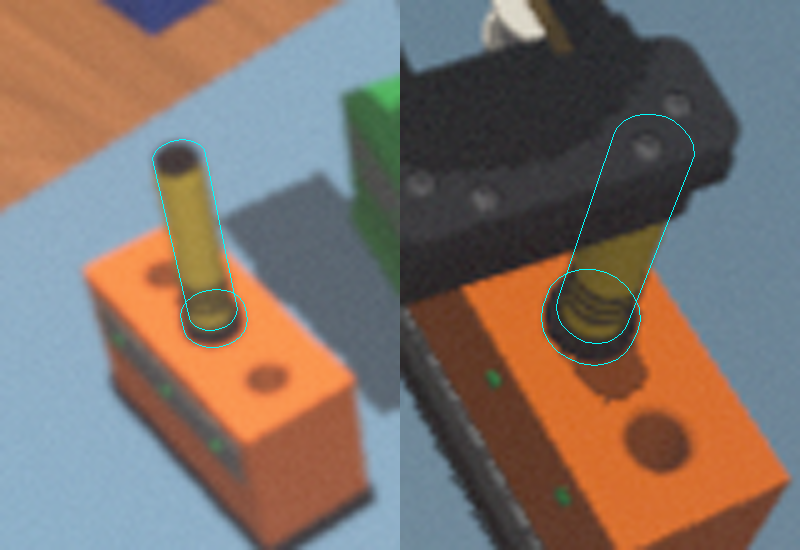

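The iron stands upright with its collar flush, matching the ideal outline in both views, and the gripper is clear of it.

```bash
python3 -c "
from workcell import *
print(sign_off())"
```

```text
the job is handed in; nothing more can be done
None
```

The yellow iron stands upright and released in the orange holder's live well (the middle one), its collar flush on the top in the last camera views. I handed the job in at about 11 s, and the sign-off gave no verdict.

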